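# Third hand at the shaker: stoppers home, rack held against the sprung stop

## Task

Get the white tube rack ready to be clamped on the shaker: first press each of the three orange stoppers fully home in its tube, then slide the rack over the platform, flat and square, against the sprung stop bar until the bar's pointer stands in the green part of the scale. Finish while holding it there with a steady push, pointer still in the green, so that a colleague can fasten it: do not let go. Do not tip the rack over, and leave the other glassware and bottles where they stand.

Things in the scene. Friction and masses are not known exactly. Their poses are not given: they have to be found in the camera images.
- shaker: Laboratory shaker, switched off and fixed to the bench: white housing with a flat aluminium platform 330 (x) by 380 (y) mm whose top is 75 mm above the bench. Origin on the bench under its centre. Its +x points from the robot's side towards the sprung stop bar at its far edge (the push direction), y lies along the bar, z up.
- stop_bar: Sprung steel stop bar with a black rubber face, 250 mm long (shaker's y), 20 to 56 mm above the platform; origin: middle of the face's lower edge; axes as the shaker's. It slides only along the shaker's x: its origin is at x = 55 mm in the shaker's frame at rest, 90 at its end stop. Plain spring, 450 N/m, no preload. Pointer in the green: origin at x = 65 to 79, about 4.5 to 11 N.
- pointer (a point): Point near the outer end of the thin black pointer that sticks out from the stop bar's +y end over the coloured scale and moves with the bar.
- rack: White plastic tube rack, loose, about 0.6 kg, on the platform: base 72 (x) by 232 (y) by 10 mm high; origin at the centre of its underside, z up. Its +x long face, 36 mm from the centre, meets the bar. From 42 to 116 mm either side along y stand tube holders 64 mm high. Tubes at y = -96, +60, +97 mm, x = 0; the hole at y = -61 is empty. Axes as the shaker's, but turned up to 17 degrees.
- grip_post (a point): Point on the rack's blue grip post, 56 mm above the rack's underside, above its origin. The post, 16 (x) by 26 (y) mm, rises from the base to 85 mm above the underside. The space between it and the tube holders is open from above down to the base: pinch it across its 16 mm, one finger on the robot's side, one on the bar's side.
- green_mid (a point): Middle of the green part of the fixed scale beside the bar's +y end, on the scale's upper face, 51.5 mm above the platform. The scale is white (bar at rest), then 14 mm of green, then red along the shaker's +x. The pointer is 17 mm short of this point when the bar is at rest.
- stopper_a_top (a point): Centre of the top of the orange stopper, 25 mm across, head 14 mm high, of the tube at y = -96 mm in the rack. Fully home its top is 94 mm above the rack's underside; when standing proud up to 104 mm.
- stopper_a (a joint): How far that stopper (y = -96 mm) has been pushed down, in metres: 0.010 is fully home (head on the tube's rim), it starts at 0 to 0.004. It slides stiffly (about 5 N) and stays where it is left.
- stopper_b_top (a point): Centre of the top of the orange stopper, 25 mm across, head 14 mm high, of the tube at y = +60 mm in the rack. Fully home its top is 94 mm above the rack's underside; when standing proud up to 104 mm.
- stopper_b (a joint): How far that stopper (y = +60 mm) has been pushed down, in metres: 0.010 is fully home (head on the tube's rim), it starts at 0 to 0.004. It slides stiffly (about 5 N) and stays where it is left.
- stopper_c_top (a point): Centre of the top of the orange stopper, 25 mm across, head 14 mm high, of the tube at y = +97 mm in the rack. Fully home its top is 94 mm above the rack's underside; when standing proud up to 104 mm.
- stopper_c (a joint): How far that stopper (y = +97 mm) has been pushed down, in metres: 0.010 is fully home (head on the tube's rim), it starts at 0 to 0.004. It slides stiffly (about 5 N) and stays where it is left.
- amber_bottle: Amber glass bottle, black cap, 40 across, 85 tall, beside the shaker (mm); a bystander, origin at the centre of its underside.
- black_bottle: Black plastic bottle, 42 across, 135 tall, beside the shaker (mm); a bystander, origin at the centre of its underside.
- blue_jar: White jar with blue lid, 48 across, 55 tall, beside the shaker (mm); a bystander, origin at the centre of its underside.
- flask: Green glass conical flask, 70 across, 98 tall, beside the shaker (mm); a bystander, origin at the centre of its underside.
- dish: Shallow glass dish, 90 across, 16 tall, beside the shaker (mm); a bystander, origin at the centre of its underside.
- vial: Amber vial, 22 across, 45 tall, standing on the platform near its -y edge (mm); a bystander, origin at the centre of its underside.

How it is judged:
By the outcome, as a careful person would: the job done as asked, in the order asked, and still so for the second after the job is handed in, while the arm keeps its last pose, push and grip.
It also fails if it takes over 51 s, if anything falls off the work surface, if the arm or the gripper's body presses on something with over 40 N, if the wrist force passes 120 N, or if a joint passes its speed limit or range.

## Robot

A 6-joint arm with a two-finger parallel gripper is mounted at the origin on the work surface. World frame = base frame: x ahead of the robot, y to its left, z up, the work surface at z = 0. Lengths are in m, angles in rad, forces in N, time in s.
With the tool pointing down it reaches from about 0.275 to 0.75 m from the base axis. Payload 10.2 kg.
Tool frame: the origin (TCP) lies at the very end of the fingers, on their centre line; the grasp point (between the pads) lies 19 mm behind it; z points along the fingers, y is the line along which they close (so a half turn about z gives the same grasp; the last joint's range is limited). The gripper opens to 85 mm and grips with 20 to 120 N. Pads are 22 mm wide; open, the fingers measure 114 mm over their backs; the gripper's body (76 mm by 85 mm) begins 54 mm behind the grasp point. The pads swing forward as they close: fully open they stand 13 mm farther back than shut.
Start: joints at [1.038, 0.313, 1.498, -0, 1.331, -0.223], TCP at [0.16, 0.5, 0.231] pointing down, gripper open.
Joint ranges: [-2.94, 2.94], [-0.97, 2.17], [0.19, 2.56], [-1.23, 4.37], [0.02, 3.11], [-2.88, 2.88]. Speed limits (rad/s): [2.39, 2.39, 3.01, 3.14, 3.14, 3.14].

## Interface

Orientations are given as a 3x3 rotation matrix whose columns are the frame's x, y, z axes.
In Python, from cell import readout, viewer, ctrl gives the robot as it stands.
- The arm moves only by the tool move_arm, never from a script. Its argument "motion" is a list of rows, each an object with "slide": the shift along the tool's x, y, z in m, a list of three; "turn": the turn, a rotation vector about the tool's x, y, z in degrees, a list of three; "jaw": the finger opening in m, from 0 to 0.0854. In form: [{"slide": [x, y, z], "turn": [ax, ay, az], "jaw": jaw}, ...]. A call has 1 to 10 rows; each row is the pose to reach, as a shift and turn from the pose commanded when the call began, along the tool's axes at that moment; what a row does not reach only later rows make up. A row lasts 1/10 s, in which the tool goes at most 50 mm and 8.59 degrees, less where a joint would pass 70% of its speed; a pose out of reach is approached as far as the arm can. A call with a gripper value outside its range is refused whole. The fingers move at their own pace and stop on an object; the grip force is fixed at half the most. Time passes only in rows, so rows that repeat a pose let the fingers close. It gives the time, the measured TCP pose, the force, the opening and the grip force at its end, in the units of the state.
- readout.get_obs(): the state, without advancing time (a new reading comes with each control period).
- viewer.get_image(name): name is "side" or "top" or "wrist"; returns the picture (480x640x3 uint8, red, green, blue); there is no depth.
- viewer.get_calibration(name): a dict with "mtx" (3x3 intrinsics, pixels), "D" ([k1, k2, p1, p2, k3] as OpenCV has them; the pictures are not rectified), "world_from_camera" (4x4, takes a point from camera to world coordinates). Camera axes: x right, y down, z forward; pixel columns grow to the right and rows downward; lengths in m; the calibration is good to about 2 mm. A picture is of the moment at which its call begins: read the wrist's pose just before it. get_calibration takes no time and is no camera call; for the wrist camera it gives the pose at the moment of the call.
- ctrl.sign_off(): hands the job in; it is judged then, once.
The state is a dict: "clock": time; "joints": joint angles; "dq": joint speeds; "joint_efforts": joint torques, N m; "position": TCP position; "tool_rot": TCP orientation; "force": force on the tool from outside, world axes, zero at the start; "moment": the same for the moment, N m; "finger_gap": finger opening in m; "finger_force": force on a finger pad.
Only numpy, scipy, OpenCV 4.12 (cv2) and the standard library are available. Lean on these libraries where they do the work, as an engineer would, in place of code of your own. Each camera call takes 0.05 s, during which the arm holds its last target. There are 200 camera calls.

## Working session

There is one attempt and no reset: what is moved stays moved. The work goes in short steps, Python scripts to look and compute and a tool call to move; the robot and the scene stay as the last step left them, time stands still between calls to the robot, and variables do not carry over. Pictures are saved under pics/ and viewed, at most 10 in all, crops included, and the job is handed in when it is done.

Besides the shell and the picture viewer there is one more tool, called after "Emit:" as name(argument=value, ...) on one line, values as JSON. move_arm: Moves the arm, as the interface text tells. Its arguments: {"type":"object","properties":{"motion":{"type":"array"}},"required":["motion"]}

```bash
mkdir -p pics; python3 - <<'E'
from cell import readout, viewer
import cv2
o=readout.get_obs(); print({k:(v if not hasattr(v,'round') else v) for k,v in o.items()})
for n in("top","side"):
    cv2.imwrite(f"pics/{n}0.png",viewer.get_image(n)[:,:,::-1]); c=viewer.get_calibration(n); print(n,c)
print(viewer.get_calibration("wrist"))
E
```

```text
{'clock': 0.0, 'joints': array([ 1.03758875e+00,  3.13446584e-01,  1.49844345e+00,  1.63220374e-05,
        1.33102926e+00, -2.23390779e-01]), 'dq': array([ 1.45724637e-03, -1.65280007e-03, -2.63739881e-04, -2.65564045e-05,
       -9.78602339e-06,  2.95551123e-04]), 'joint_efforts': array([-2.55119703e-04, -4.12244618e+01, -2.59750539e+01, -1.72021169e-04,
        3.99030716e-03,  6.53102830e-06]), 'position': array([0.15992862, 0.49976869, 0.23073444]), 'tool_rot': array([[-9.52388149e-01,  3.04887421e-01, -6.87982977e-04],
       [ 3.04888040e-01,  9.52387524e-01, -1.13441825e-03],
       [ 3.09356551e-04, -1.29016428e-03, -9.99999120e-01]]), 'force': array([ 0.15873798,  0.15781671, -0.80129051]), 'moment': array([ 0.0122038 , -0.04641228, -0.0463184 ]), 'finger_force': 0.0, 'finger_gap': 0.08506888234619005}
top {'mtx': array([[446.28983008,   0.        , 318.16746709],
       [  0.        , 446.28983008, 236.82919665],
       [  0.        ,   0.        ,   1.        ]]), 'D': array([-0.10254604,  0.        ,  0.        ,  0.        ,  0.        ]), 'world_from_camera': array([[ 
[... 751 characters left out ...]
9302, -0.76573543,  0.84256964],
       [ 0.        ,  0.        ,  0.        ,  1.        ]])}
{'mtx': array([[332.98748143,   0.        , 318.85422039],
       [  0.        , 332.98748143, 240.41576849],
       [  0.        ,   0.        ,   1.        ]]), 'D': array([-0.01819297,  0.        ,  0.        ,  0.        ,  0.        ]), 'world_from_camera': array([[ 3.06322886e-01,  9.06863125e-01,  2.89422809e-01,
         8.56171013e-02],
       [ 9.51927466e-01, -2.91622239e-01, -9.37580350e-02,
         5.24050620e-01],
       [-6.23577059e-04,  3.04229753e-01, -9.52598482e-01,
         3.74232016e-01],
       [ 0.00000000e+00,  0.00000000e+00,  0.00000000e+00,
         1.00000000e+00]])}
```

View pics/top0.png

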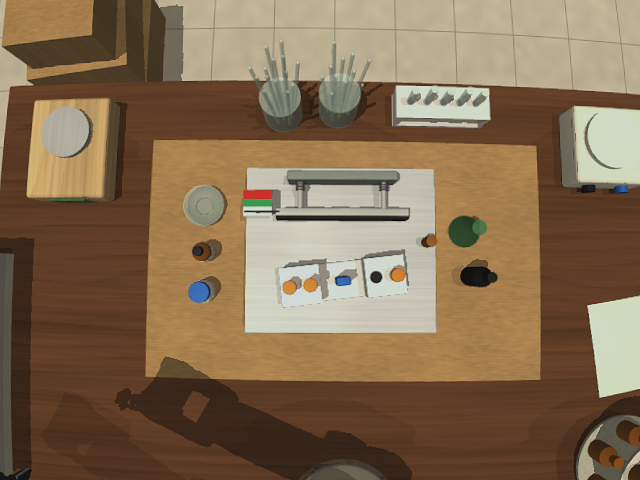

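View pics/side0.png

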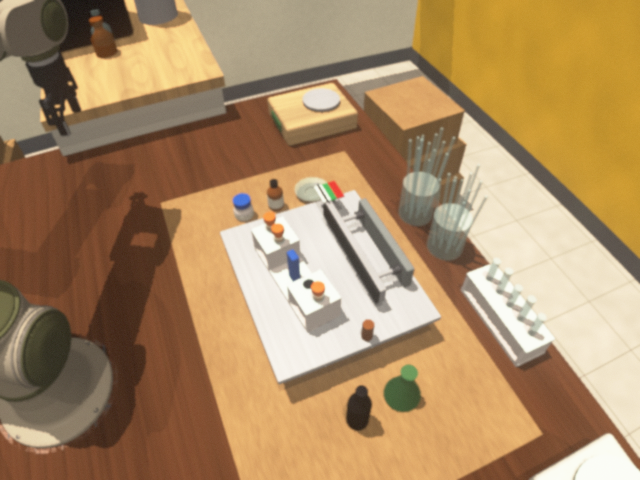

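The top view shows stoppers c, b and a at about (290,287), (310,285) and (398,275), with the post at (344,281). The platform corners are (245,168), (435,169), (436,332) and (245,332). In the side view the stoppers are at about (269,217), (278,231) and (318,290), with the pointer and scale near (328,190). Next I'll segment these and triangulate.

```bash
cat > h.py <<'E'
import numpy as np, cv2
from cell import readout, viewer
def ray(c,px):
    p=cv2.undistortPoints(np.array([[px]],float),c["mtx"],c["D"])[0,0]
    T=c["world_from_camera"]; return T[:3,3],T[:3,:3]@np.array([p[0],p[1],1])
def onz(c,px,z):
    o,d=ray(c,px); return o+d*(z-o[2])/d[2]
def tri(cs,pxs):
    A=np.zeros((3,3));b=np.zeros(3);L=[]
    for c,p in zip(cs,pxs):
        o,d=ray(c,p);d=d/np.linalg.norm(d);P=np.eye(3)-np.outer(d,d);A+=P;b+=P@o;L.append((P,o))
    x=np.linalg.solve(A,b); return x,[np.linalg.norm(P@(x-o))*1000 for P,o in L]
def proj(c,X):
    Ti=np.linalg.inv(c["world_from_camera"])
    return cv2.projectPoints(np.array(X,float).reshape(-1,1,3),cv2.Rodrigues(Ti[:3,:3])[0],Ti[:3,3],c["mtx"],c["D"])[0][:,0]
def blobs(img,lo,hi,amin=25):
    m=cv2.inRange(cv2.cvtColor(img,cv2.COLOR_RGB2HSV),lo,hi)
    n,l,s,ce=cv2.connectedComponentsWithStats(m)
    return [(tuple(ce[i].round(1)),s[i].tolist()) for i in range(1,n) if s[i,4]>=amin]
E
python3 - <<'E'
from h import *
np.set_printoptions(precision=4,suppress=True)
I={n:cv2.imread(f"pics/{n}0.png")[:,:,::-1].copy() for n in("top","side")}
C={n:viewer.get_calibration(n) for n in I}
for n in I:
    print(n,"orange",blobs(I[n],(8,170,150),(18,255,255))); print("blue",blobs(I[n],(105,150,60),(125,255,255)))
cs=[onz(C["top"],p,.075)[:2] for p in((245,168),(435,169),(436,332),(245,332))]; print(cs,np.mean(cs,0))
z=cv2.resize(I["top"][160:340,235:445],None,fx=3.6,fy=3.3,interpolation=cv2.INTER_CUBIC)
w=cv2.resize(I["side"][170:370,210:450],None,fx=3.3,fy=3,interpolation=cv2.INTER_CUBIC)
cv2.imwrite("pics/tz.png",z[:,:,::-1]);cv2.imwrite("pics/sz.png",w[:,:,::-1])
E
```

```text
top orange [((np.float64(397.7), np.float64(274.8)), [391, 269, 14, 13, 138]), ((np.float64(310.0), np.float64(284.9)), [304, 279, 13, 13, 136]), ((np.float64(289.1), np.float64(287.2)), [283, 281, 13, 13, 136])]
blue [((np.float64(621.1), np.float64(189.1)), [615, 186, 13, 7, 88]), ((np.float64(342.6), np.float64(280.6)), [336, 276, 15, 10, 114]), ((np.float64(198.6), np.float64(291.6)), [189, 282, 21, 20, 328])]
side orange [((np.float64(95.3), np.float64(18.6)), [91, 17, 10, 4, 29]), ((np.float64(268.9), np.float64(216.8)), [264, 213, 10, 9, 74]), ((np.float64(276.6), np.float64(228.4)), [272, 224, 10, 9, 71]), ((np.float64(318.2), np.float64(286.7)), [313, 284, 10, 8, 34])]
blue [((np.float64(241.2), np.float64(199.8)), [234, 195, 15, 11, 124]), ((np.float64(292.3), np.float64(254.8)), [289, 251, 8, 8, 35])]
[array([0.7278, 0.2079]), array([ 0.7312, -0.1771]), array([ 0.404 , -0.1776]), array([0.4002, 0.2003])] [0.5658 0.0134]
```

View pics/tz.png

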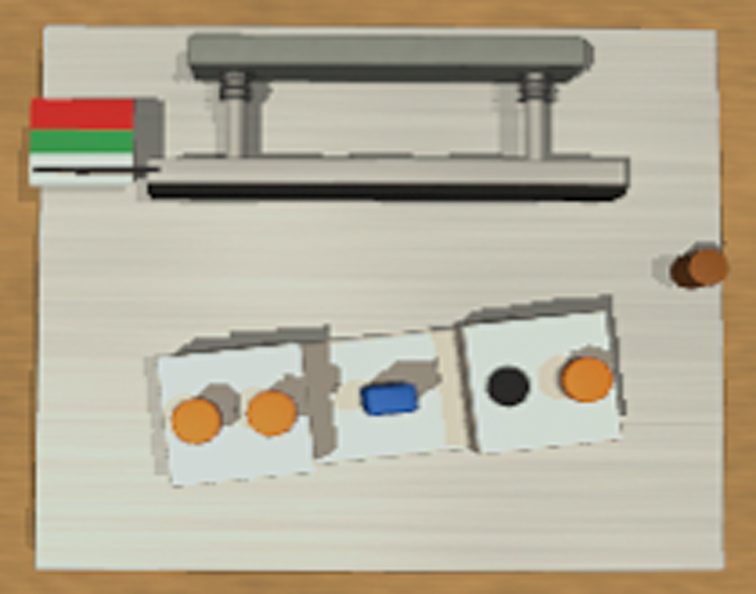

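View pics/sz.png

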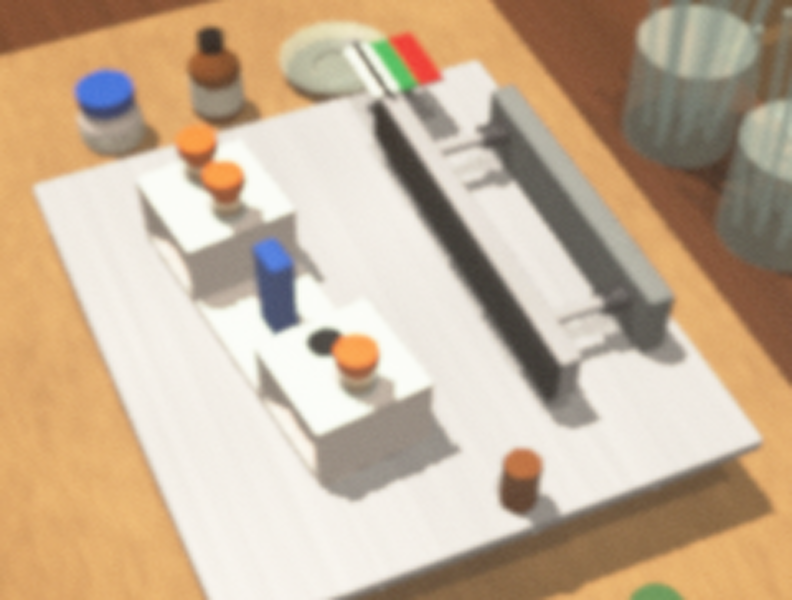

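The zoomed top view shows a bar with a black face running from crop (150,197) to (605,197). The pointer is in the white near (95,170), and the green is below the red at y≈140. The rack is yawed, with the post at (390,398). The side zoom shows the same layout, with all three stoppers visible and standing proud.

```bash
python3 - <<'E'
from h import *
np.set_printoptions(precision=4,suppress=True)
C={n:viewer.get_calibration(n) for n in("top","side")}
T=C["top"]; f=lambda x,y:(235+(x+.5)/3.6-.5,160+(y+.5)/3.3-.5)
g=lambda x,y:(210+(x+.5)/3.3-.5,170+(y+.5)/3-.5)
cs=np.array([onz(T,f(*p),.075)[:2] for p in((44,28),(716,32),(722,568),(37,570))]); print(cs,cs.mean(0))
v=cs[0]+cs[3]-cs[1]-cs[2]; u=cs[0]+cs[1]-cs[2]-cs[3]; print("yaw",np.degrees([np.arctan2(-v[0],v[1]),np.arctan2(u[1],u[0])]))
cs=np.array([onz(C["side"],g(*p),.075)[:2] for p in((477,62),(760,440),(212,600),(36,187))]); print("side corners",cs)
S={"a":((397.7,274.8),g(356,349)),"b":((310,284.9),g(223,178)),"c":((289.1,287.2),g(197,139)),"post":(f(390,397),g(273,251))}
for k,(p,q) in S.items():
    z=.235-.075 if k=="post" else .177
    print(k,tri([C["top"],C["side"]],[p,q]),onz(T,p,z),onz(C["side"],q,z))
print("bar low edge",onz(T,f(150,198),.095),onz(T,f(605,199),.095),"upper",onz(T,f(150,184),.131),onz(T,f(628,185),.131))
print("ptr",onz(T,f(60,170),.1265),"green",onz(T,f(80,129),.1265),onz(T,f(80,152),.1265))
E
```

```text
[[ 0.7275  0.2041]
 [ 0.7304 -0.174 ]
 [ 0.4044 -0.176 ]
 [ 0.3995  0.2005]] [0.5654 0.0137]
yaw [0.5948 0.4846]
side corners [[ 0.7286  0.201 ]
 [ 0.7307 -0.1745]
 [ 0.4053 -0.1533]
 [ 0.4035  0.1979]]
a (array([ 0.5184, -0.0827,  0.1747]), [np.float64(0.511461123980314), np.float64(0.5114611239805298)]) [ 0.5179 -0.0821  0.177 ] [ 0.5183 -0.0844  0.177 ]
b (array([0.4988, 0.0715, 0.1724]), [np.float64(0.4132443802996309), np.float64(0.41324438029955446)]) [0.4986 0.0715 0.177 ] [0.4982 0.0673 0.177 ]
c (array([0.4949, 0.1079, 0.1749]), [np.float64(0.9255247697262489), np.float64(0.9255247697261038)]) [0.4941 0.108  0.177 ] [0.4953 0.1056 0.177 ]
post (array([0.5076, 0.013 , 0.1606]), [np.float64(0.0822275811041104), np.float64(0.08222758110423874)]) [0.5075 0.013  0.16  ] [0.5078 0.0135 0.16  ]
bar low edge [0.6214 0.1404 0.095 ] [ 0.6239 -0.1066  0.095 ] upper [0.6254 0.1371 0.131 ] [ 0.6281 -0.1118  0.131 ]
ptr [0.6335 0.1849 0.1265] green [0.6572 0.175  0.1265] [0.644  0.1747 0.1265]
```

The scales agree: shaker yaw ≈0.55° with its centre at (0.5655, 0.0137), and rack yaw ≈7.0° with the post at (0.507, 0.013). I'll move above stopper c with the fingers shut and turned into line with the rack.

Emit:
move_arm(motion=[{"slide": [-0.438,-0.271,0.016],"turn": [0,0,65.2],"jaw": 0},{"slide": [-0.438,-0.271,0.016],"turn": [0,0,65.2],"jaw": 0},{"slide": [-0.438,-0.271,0.016],"turn": [0,0,65.2],"jaw": 0},{"slide": [-0.438,-0.271,0.016],"turn": [0,0,65.2],"jaw": 0},{"slide": [-0.438,-0.271,0.016],"turn": [0,0,65.2],"jaw": 0},{"slide": [-0.438,-0.271,0.016],"turn": [0,0,65.2],"jaw": 0},{"slide": [-0.438,-0.271,0.016],"turn": [0,0,65.2],"jaw": 0},{"slide": [-0.438,-0.271,0.016],"turn": [0,0,65.2],"jaw": 0},{"slide": [-0.438,-0.271,0.016],"turn": [0,0,65.2],"jaw": 0},{"slide": [-0.438,-0.271,0.016],"turn": [0,0,65.2],"jaw": 0}])

```text
clock: 1.1
position: [0.4856, 0.1181, 0.2156]
tool_rot: [[-0.122, 0.992, -0.0], [0.992, 0.122, 0.0], [0.0, -0.0, -1.0]]
force: [0.8, 0.5, 0.4]
finger_gap: -0.0
finger_force: 0.0
```

Emit:
move_arm(motion=[{"slide": [0,0,0],"turn": [0,0,0],"jaw": 0},{"slide": [0,0,0],"turn": [0,0,0],"jaw": 0},{"slide": [0,0,0],"turn": [0,0,0],"jaw": 0}])

```text
clock: 1.4
position: [0.4841, 0.1207, 0.2156]
tool_rot: [[-0.123, 0.992, -0.001], [0.992, 0.123, 0.0], [0.0, -0.001, -1.0]]
force: [-0.1, 0.6, -0.2]
finger_gap: -0.0
finger_force: 0.0
```

```bash
python3 - <<'E'
from h import *
np.set_printoptions(precision=4,suppress=True)
o=readout.get_obs();c=viewer.get_calibration("wrist");i=viewer.get_image("wrist");cv2.imwrite("pics/w1.png",i[:,:,::-1])
print(o["clock"],o["position"],o["tool_rot"],o["joints"],o["force"])
for b in blobs(i,(8,170,120),(18,255,255),100): print(b,onz(c,b[0],.174))
print(proj(c,[[.4942,.108,.175],[.4985,.0714,.175],[.518,-.0824,.175]]))
E
```

```text
1.4 [0.4841 0.1207 0.2156] [[-0.1235  0.9923 -0.0006]
 [ 0.9923  0.1235  0.0002]
 [ 0.0003 -0.0006 -1.    ]] [ 0.0089  0.2688  1.5987  0.0002  1.2748 -0.1149] [-0.1366  0.5863 -0.1786]
((np.float64(430.3), np.float64(8.1)), [423, 0, 17, 18, 229]) [0.5204 0.2629 0.174 ]
((np.float64(337.0), np.float64(282.3)), [316, 266, 38, 36, 749]) [0.4957 0.1146 0.174 ]
[[333.1366 292.5059]
 [332.0672 344.1103]
 [330.3158 510.2004]]
```

View pics/w1.png

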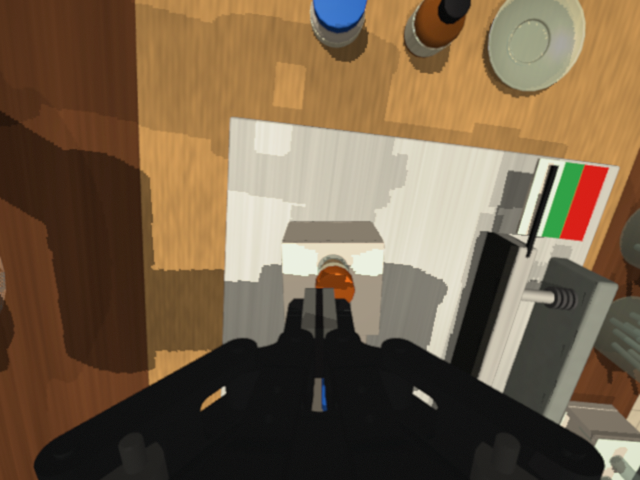

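The wrist view shows stopper c just ahead of the shut fingers, at about (335,285). Its x matches the earlier estimate, so the fingers need to move about 14 mm in -y. I'll shift over it and press down gradually.

Emit:
move_arm(motion=[{"slide": [-0.014,0.0085,0],"turn": [0,0,0],"jaw": 0},{"slide": [-0.014,0.0085,0.015],"turn": [0,0,0],"jaw": 0},{"slide": [-0.014,0.0085,0.03],"turn": [0,0,0],"jaw": 0},{"slide": [-0.014,0.0085,0.036],"turn": [0,0,0],"jaw": 0},{"slide": [-0.014,0.0085,0.04],"turn": [0,0,0],"jaw": 0},{"slide": [-0.014,0.0085,0.044],"turn": [0,0,0],"jaw": 0},{"slide": [-0.014,0.0085,0.046],"turn": [0,0,0],"jaw": 0},{"slide": [-0.014,0.0085,0.047],"turn": [0,0,0],"jaw": 0},{"slide": [-0.014,0.0085,0.047],"turn": [0,0,0],"jaw": 0}])

```text
clock: 2.35
position: [0.4949, 0.1072, 0.1691]
tool_rot: [[-0.123, 0.992, 0.001], [0.992, 0.123, -0.0], [-0.0, 0.001, -1.0]]
force: [-2.6, -0.6, 4.0]
finger_gap: -0.0002
finger_force: 2.1
```

Emit:
move_arm(motion=[{"slide": [0,0,0.001],"turn": [0,0,0],"jaw": 0},{"slide": [0,0,0.002],"turn": [0,0,0],"jaw": 0},{"slide": [0,0,0.002],"turn": [0,0,0],"jaw": 0},{"slide": [0,0,0.002],"turn": [0,0,0],"jaw": 0}])

```text
clock: 2.75
position: [0.4951, 0.1072, 0.1689]
tool_rot: [[-0.123, 0.992, 0.002], [0.992, 0.123, -0.0], [-0.0, 0.002, -1.0]]
force: [-8.6, -0.4, 20.3]
finger_gap: -0.0
finger_force: 10.1
```

Stopper c is home: it's solid at z=0.169 with 20 N. Stoppers b and a are 37 mm and 193 mm along -tool x.

Emit:
move_arm(motion=[{"slide": [0,0,-0.025],"turn": [0,0,0],"jaw": 0},{"slide": [-0.037,0,-0.025],"turn": [0,0,0],"jaw": 0},{"slide": [-0.037,0,-0.022],"turn": [0,0,0],"jaw": 0},{"slide": [-0.037,0,-0.013],"turn": [0,0,0],"jaw": 0},{"slide": [-0.037,0,-0.009],"turn": [0,0,0],"jaw": 0},{"slide": [-0.037,0,-0.005],"turn": [0,0,0],"jaw": 0},{"slide": [-0.037,0,-0.002],"turn": [0,0,0],"jaw": 0},{"slide": [-0.037,0,-0.001],"turn": [0,0,0],"jaw": 0},{"slide": [-0.037,0,0],"turn": [0,0,0],"jaw": 0},{"slide": [-0.037,0,0],"turn": [0,0,0],"jaw": 0}])

```text
clock: 3.75
position: [0.4995, 0.0707, 0.1688]
tool_rot: [[-0.124, 0.992, 0.002], [0.992, 0.124, -0.001], [-0.001, 0.001, -1.0]]
force: [-8.3, -2.9, 22.6]
finger_gap: -0.0001
finger_force: 11.4
```

Emit:
move_arm(motion=[{"slide": [0,0,0],"turn": [0,0,0],"jaw": 0},{"slide": [0,0,0],"turn": [0,0,0],"jaw": 0}])

```text
clock: 3.95
position: [0.4995, 0.0707, 0.1689]
tool_rot: [[-0.124, 0.992, 0.002], [0.992, 0.124, -0.001], [-0.001, 0.002, -1.0]]
force: [-7.8, -3.8, 23.0]
finger_gap: 0.0001
finger_force: 11.4
```

Stopper b is home too (z=0.1689, 23 N). Next is a, 156 mm further along, lifting to z≈0.197 to clear the post and stopper.

Emit:
move_arm(motion=[{"slide": [0,0,-0.028],"turn": [0,0,0],"jaw": 0},{"slide": [-0.05,0,-0.028],"turn": [0,0,0],"jaw": 0},{"slide": [-0.1,0,-0.028],"turn": [0,0,0],"jaw": 0},{"slide": [-0.14,0,-0.028],"turn": [0,0,0],"jaw": 0},{"slide": [-0.156,0,-0.028],"turn": [0,0,0],"jaw": 0},{"slide": [-0.156,0,-0.025],"turn": [0,0,0],"jaw": 0},{"slide": [-0.156,0,-0.018],"turn": [0,0,0],"jaw": 0},{"slide": [-0.156,0,-0.013],"turn": [0,0,0],"jaw": 0},{"slide": [-0.156,0,-0.009],"turn": [0,0,0],"jaw": 0},{"slide": [-0.156,0,-0.005],"turn": [0,0,0],"jaw": 0}])

```text
clock: 4.95
position: [0.5184, -0.0832, 0.1717]
tool_rot: [[-0.124, 0.992, -0.0], [0.992, 0.124, 0.001], [0.001, -0.0, -1.0]]
force: [-1.2, 3.2, 4.7]
finger_gap: -0.0001
finger_force: 2.6
```

Emit:
move_arm(motion=[{"slide": [0,0,0.003],"turn": [0,0,0],"jaw": 0},{"slide": [0,0,0.004],"turn": [0,0,0],"jaw": 0},{"slide": [0,0,0.005],"turn": [0,0,0],"jaw": 0},{"slide": [0,0,0.005],"turn": [0,0,0],"jaw": 0},{"slide": [0,0,0.005],"turn": [0,0,0],"jaw": 0}])

```text
clock: 5.45
position: [0.5188, -0.0837, 0.1689]
tool_rot: [[-0.123, 0.992, 0.002], [0.992, 0.123, 0.0], [-0.0, 0.002, -1.0]]
force: [-6.8, 5.8, 18.9]
finger_gap: -0.0005
finger_force: 9.8
```

All three are home. I'll lift clear and recheck the rack.

Emit:
move_arm(motion=[{"slide": [0,0,-0.04],"turn": [0,0,0],"jaw": 0.02},{"slide": [0,0,-0.075],"turn": [0,0,0],"jaw": 0.05},{"slide": [0,0,-0.075],"turn": [0,0,0],"jaw": 0.05},{"slide": [0,0,-0.075],"turn": [0,0,0],"jaw": 0.05}])

```text
clock: 5.85
position: [0.5186, -0.0843, 0.2417]
tool_rot: [[-0.123, 0.992, 0.001], [0.992, 0.123, -0.001], [-0.001, 0.001, -1.0]]
force: [-0.7, -0.1, -0.8]
finger_gap: 0.0497
finger_force: 0.0
```

```bash
python3 - <<'E'
from h import *
np.set_printoptions(precision=4,suppress=True)
o=readout.get_obs();c=viewer.get_calibration("wrist");i=viewer.get_image("wrist")
print(o["clock"],o["position"],o["force"],o["finger_gap"])
for b in blobs(i,(8,150,80),(18,255,255),100): print("or",b,onz(c,b[0],.168))
for b in blobs(i,(105,150,40),(125,255,255),60): print("bl",b,onz(c,b[0],.16))
for k in("side","top"):
  j=viewer.get_image(k);cc=viewer.get_calibration(k)
  for b in blobs(j,(8,150,120),(18,255,255),25): print(k,b[0],b[1][4],onz(cc,b[0],.169))
cv2.imwrite("pics/w2.png",i[:,:,::-1])
E
```

```text
5.85 [ 0.5186 -0.0843  0.2417] [-0.6889 -0.0571 -0.7537] 0.049674456692798956
or ((np.float64(49.1), np.float64(244.8)), [0, 1, 134, 445, 37895]) [ 0.3316 -0.1013  0.168 ]
or ((np.float64(319.4), np.float64(6.1)), [302, 0, 36, 16, 423]) [0.5008 0.062  0.168 ]
or ((np.float64(588.3), np.float64(219.8)), [511, 24, 129, 355, 9454]) [ 0.6973 -0.0386  0.168 ]
or ((np.float64(320.0), np.float64(247.4)), [304, 229, 34, 37, 998]) [ 0.5187 -0.0804  0.168 ]
or ((np.float64(176.4), np.float64(450.9)), [139, 418, 65, 62, 2011]) [ 0.4178 -0.2811  0.168 ]
or ((np.float64(464.5), np.float64(458.2)), [434, 442, 57, 33, 1063]) [ 0.6687 -0.2593  0.168 ]
bl ((np.float64(319.7), np.float64(102.2)), [309, 81, 23, 44, 951]) [0.5071 0.0126 0.16  ]
side (np.float64(95.2), np.float64(18.7)) 57 [0.2374 1.2586 0.169 ]
side (np.float64(97.5), np.float64(32.6)) 33 [0.2379 1.136  0.169 ]
side (np.float64(377.8), np.float64(159.5)) 1480 [0.7726 0.1818 0.169 ]
side (np.float64(135.6), np.float64(192.7)) 6806 [0.2579 0.2909 0.169 ]
side (np.float64(5.8), np.float64(190.5)) 523 [-0.0205  0.4251  0.169 ]
side (np.floa
[... 585 characters left out ...]
 np.float64(430.3)) 1847 [ 0.7113 -0.439   0.169 ]
side (np.float64(35.9), np.float64(465.9)) 2159 [ 0.0311 -0.2136  0.169 ]
side (np.float64(99.4), np.float64(468.4)) 303 [ 0.1209 -0.2484  0.169 ]
side (np.float64(494.0), np.float64(471.3)) 450 [ 0.6231 -0.4609  0.169 ]
side (np.float64(468.3), np.float64(477.1)) 58 [ 0.5865 -0.4522  0.169 ]
top (np.float64(310.1), np.float64(284.8)) 140 [0.4985 0.0715 0.169 ]
top (np.float64(289.5), np.float64(287.1)) 137 [0.494  0.1078 0.169 ]
top (np.float64(634.1), np.float64(441.0)) 67 [ 0.2059 -0.5408  0.169 ]
top (np.float64(604.5), np.float64(461.8)) 59 [ 0.1704 -0.4799  0.169 ]
top (np.float64(618.4), np.float64(462.9)) 84 [ 0.1659 -0.5095  0.169 ]
```

View pics/w2.png

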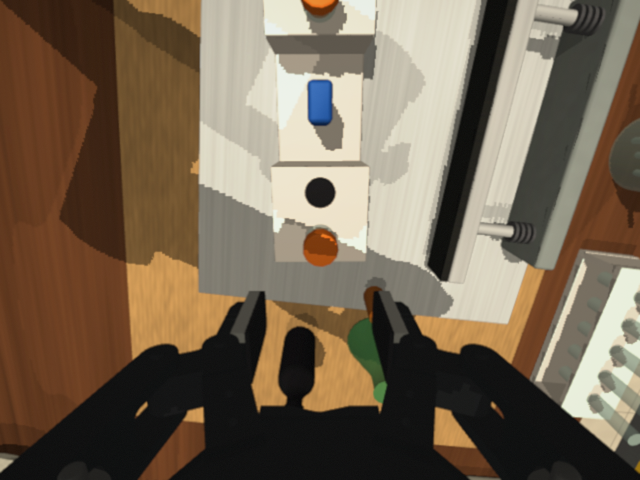

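The wrist view shows the rack unmoved and aligned with the tool, the post at (320,102), all the stoppers seated and the vial untouched. Next I go over the post, descend and pinch.

Emit:
move_arm(motion=[{"slide": [0.05,0,0],"turn": [0,0,0],"jaw": 0.05},{"slide": [0.098,0.0005,0],"turn": [0,0,0],"jaw": 0.05},{"slide": [0.098,0.0005,0],"turn": [0,0,0],"jaw": 0.05},{"slide": [0.098,0.0005,0.03],"turn": [0,0,0],"jaw": 0.05},{"slide": [0.098,0.0005,0.06],"turn": [0,0,0],"jaw": 0.05},{"slide": [0.098,0.0005,0.09],"turn": [0,0,0],"jaw": 0.05},{"slide": [0.098,0.0005,0.115],"turn": [0,0,0],"jaw": 0.05},{"slide": [0.098,0.0005,0.13],"turn": [0,0,0],"jaw": 0.05},{"slide": [0.098,0.0005,0.13],"turn": [0,0,0],"jaw": 0.05},{"slide": [0.098,0.0005,0.13],"turn": [0,0,0],"jaw": 0.05}])

```text
clock: 7.0
position: [0.507, 0.0126, 0.1118]
tool_rot: [[-0.122, 0.992, -0.001], [0.992, 0.122, 0.0], [0.0, -0.001, -1.0]]
force: [-0.3, -1.0, 0.8]
finger_gap: 0.05
finger_force: 0.0
```

Emit:
move_arm(motion=[{"slide": [0,0,0],"turn": [0,0,0],"jaw": 0.025},{"slide": [0,0,0],"turn": [0,0,0],"jaw": 0.018},{"slide": [0,0,0],"turn": [0,0,0],"jaw": 0.01},{"slide": [0,0,0],"turn": [0,0,0],"jaw": 0},{"slide": [0,0,0],"turn": [0,0,0],"jaw": 0},{"slide": [0,0,0],"turn": [0,0,0],"jaw": 0}])

```text
clock: 7.6
position: [0.5072, 0.0128, 0.1126]
tool_rot: [[-0.123, 0.992, 0.001], [0.992, 0.123, -0.0], [-0.001, 0.001, -1.0]]
force: [-2.5, -0.3, 5.4]
finger_gap: 0.0157
finger_force: 59.9
```

The pinch is good: 15.7 mm opening, 60 N. I'll square the rack (+6.5° about tool z) while sliding 60 mm towards the bar.

Emit:
move_arm(motion=[{"slide": [-0.0006,0.006,0],"turn": [0,0,0.65],"jaw": 0},{"slide": [-0.0012,0.012,0],"turn": [0,0,1.3],"jaw": 0},{"slide": [-0.0018,0.018,0],"turn": [0,0,1.95],"jaw": 0},{"slide": [-0.0024,0.024,0],"turn": [0,0,2.6],"jaw": 0},{"slide": [-0.003,0.03,0],"turn": [0,0,3.25],"jaw": 0},{"slide": [-0.0036,0.036,0],"turn": [0,0,3.9],"jaw": 0},{"slide": [-0.0042,0.042,0],"turn": [0,0,4.55],"jaw": 0},{"slide": [-0.0048,0.048,0],"turn": [0,0,5.2],"jaw": 0},{"slide": [-0.0054,0.054,0],"turn": [0,0,5.85],"jaw": 0},{"slide": [-0.006,0.06,0],"turn": [0,0,6.5],"jaw": 0}])

```text
clock: 8.6
position: [0.5669, 0.0144, 0.1126]
tool_rot: [[-0.01, 1.0, -0.001], [1.0, 0.01, -0.0], [-0.0, -0.001, -1.0]]
force: [-7.3, -0.1, 8.0]
finger_gap: 0.0158
finger_force: 60.4
```

Emit:
move_arm(motion=[{"slide": [0,0,0],"turn": [0,0,0],"jaw": 0},{"slide": [0,0,0],"turn": [0,0,0],"jaw": 0},{"slide": [0,0,0],"turn": [0,0,0],"jaw": 0}])

```text
clock: 8.9
position: [0.5678, 0.0144, 0.1126]
tool_rot: [[-0.009, 1.0, 0.002], [1.0, 0.009, -0.0], [-0.0, 0.002, -1.0]]
force: [0.2, 0.9, 4.8]
finger_gap: 0.0152
finger_force: 60.0
```

```bash
python3 - <<'E'
from h import *
np.set_printoptions(precision=4,suppress=True)
o=readout.get_obs();i=viewer.get_image("top");j=viewer.get_image("side");w=viewer.get_image("wrist");c=viewer.get_calibration("top")
print(o["position"],np.degrees(np.arctan2(o["tool_rot"][1,1],o["tool_rot"][0,1])),o["force"],o["moment"],o["finger_gap"])
for b in blobs(i,(8,150,120),(18,255,255),25): print(b[0],b[1][4],onz(c,b[0],.169))
a=cv2.resize(i[160:340,235:445],(400,342),interpolation=cv2.INTER_CUBIC);b=cv2.resize(j[170:340,230:430],(400,342),interpolation=cv2.INTER_CUBIC)
cv2.imwrite("pics/m1.png",np.hstack([a,b])[:,:,::-1]);cv2.imwrite("pics/w3.png",w[:,:,::-1])
E
```

```text
[0.5678 0.0144 0.1126] 0.5437704012921142 [0.2138 0.9335 4.7902] [ 0.1498  0.0123 -0.1109] 0.015198209198434856
(np.float64(431.6), np.float64(240.5)) 89 [ 0.5795 -0.1446  0.169 ]
(np.float64(288.8), np.float64(246.8)) 137 [0.5652 0.1102 0.169 ]
(np.float64(633.9), np.float64(440.7)) 74 [ 0.2065 -0.5403  0.169 ]
(np.float64(604.4), np.float64(461.1)) 71 [ 0.1717 -0.4796  0.169 ]
(np.float64(618.5), np.float64(463.0)) 85 [ 0.1657 -0.5098  0.169 ]
```

View pics/m1.png

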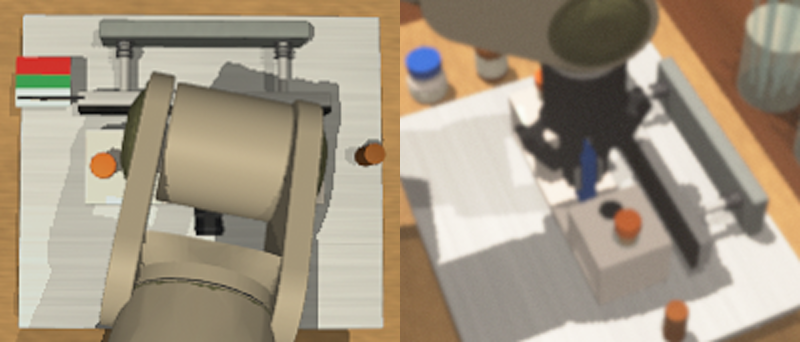

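View pics/w3.png

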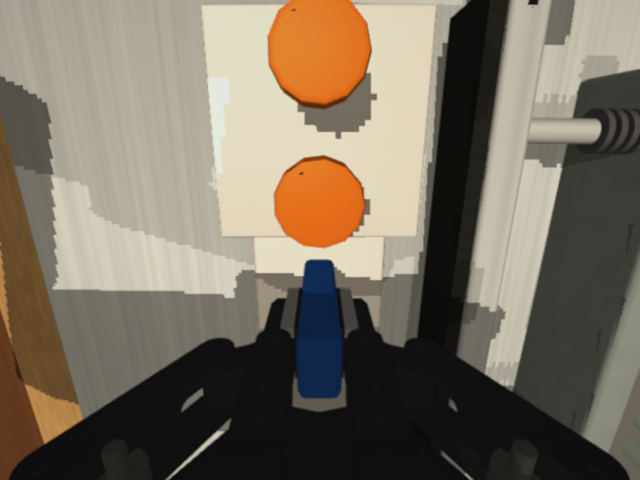

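The top view shows the pointer still in the white at (50,98), with the scale clear of the arm. The wrist view shows the rack square with a uniform gap of about 17 mm to the bar. Now I push.

Emit:
move_arm(motion=[{"slide": [0,0.004,0],"turn": [0,0,0],"jaw": 0},{"slide": [0,0.008,0],"turn": [0,0,0],"jaw": 0},{"slide": [0,0.012,0],"turn": [0,0,0],"jaw": 0},{"slide": [0,0.015,0],"turn": [0,0,0],"jaw": 0},{"slide": [0,0.018,0],"turn": [0,0,0],"jaw": 0},{"slide": [0,0.021,0],"turn": [0,0,0],"jaw": 0},{"slide": [0,0.024,0],"turn": [0,0,0],"jaw": 0},{"slide": [0,0.027,0],"turn": [0,0,0],"jaw": 0},{"slide": [0,0.03,0],"turn": [0,0,0],"jaw": 0},{"slide": [0,0.03,0],"turn": [0,0,0],"jaw": 0}])

```text
clock: 10.05
position: [0.5962, 0.0147, 0.1126]
tool_rot: [[-0.009, 1.0, -0.003], [1.0, 0.009, 0.0], [0.0, -0.003, -1.0]]
force: [-11.2, 0.5, 11.2]
finger_gap: 0.0152
finger_force: 61.1
```

Emit:
move_arm(motion=[{"slide": [0,0.002,0],"turn": [0,0,0],"jaw": 0},{"slide": [0,0.003,0],"turn": [0,0,0],"jaw": 0},{"slide": [0,0.003,0],"turn": [0,0,0],"jaw": 0},{"slide": [0,0.003,0],"turn": [0,0,0],"jaw": 0}])

```text
clock: 10.45
position: [0.5987, 0.0148, 0.1127]
tool_rot: [[-0.009, 1.0, -0.004], [1.0, 0.009, 0.0], [0.0, -0.004, -1.0]]
force: [-13.3, 0.9, 14.1]
finger_gap: 0.0156
finger_force: 61.3
```

```bash
python3 - <<'E'
from h import *
np.set_printoptions(precision=4,suppress=True)
o=readout.get_obs();i=viewer.get_image("top");w=viewer.get_image("wrist");c=viewer.get_calibration("top");cw=viewer.get_calibration("wrist")
print(o["clock"],o["position"],np.degrees(np.arctan2(o["tool_rot"][1,1],o["tool_rot"][0,1])),o["tool_rot"][2],o["force"],o["moment"],o["finger_gap"])
for b in blobs(i,(8,150,120),(18,255,255),25)[:2]: print(b[0],b[1][4],onz(c,b[0],.169))
for b in blobs(w,(5,150,80),(18,255,255),500)[:6]: print("w",b,onz(cw,b[0],.169))
a=cv2.resize(i[185:225,235:290],(440,320),interpolation=cv2.INTER_CUBIC);b=cv2.resize(w,(360,320),interpolation=cv2.INTER_AREA)
cv2.imwrite("pics/m2.png",np.hstack([a,b])[:,:,::-1])
E
```

```text
10.45 [0.5987 0.0148 0.1127] 0.5382782544897773 [ 0.0001 -0.0038 -1.    ] [-13.2946   0.8841  14.095 ] [-0.0755  1.9667 -0.3012] 0.015567554093807248
(np.float64(289.0), np.float64(229.1)) 141 [0.5967 0.1104 0.169 ]
(np.float64(431.6), np.float64(240.5)) 89 [ 0.5795 -0.1446  0.169 ]
w ((np.float64(319.5), np.float64(50.5)), [269, 0, 103, 109, 9010]) [0.5981 0.1118 0.169 ]
w ((np.float64(620.0), np.float64(28.1)), [593, 0, 47, 59, 1587]) [0.6677 0.1176 0.169 ]
w ((np.float64(319.2), np.float64(201.9)), [275, 156, 91, 92, 6373]) [0.5983 0.076  0.169 ]
w ((np.float64(609.8), np.float64(323.0)), [561, 235, 79, 190, 4394]) [0.6864 0.0399 0.169 ]
w ((np.float64(13.9), np.float64(411.6)), [0, 314, 49, 166, 2761]) [0.4956 0.0036 0.169 ]
```

View pics/m2.png

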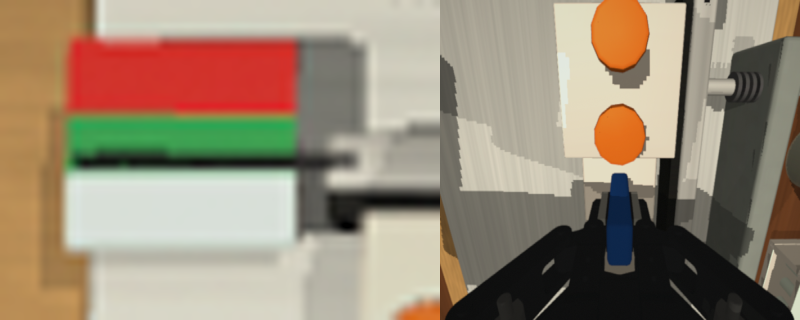

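The pointer (crop y≈160) is about 2.5 mm into the green, which spans y 114 to 170, so it needs about 4.5 mm more to reach the middle.

Emit:
move_arm(motion=[{"slide": [0,0.0015,0],"turn": [0,0,0],"jaw": 0},{"slide": [0,0.003,0],"turn": [0,0,0],"jaw": 0},{"slide": [0,0.0045,0],"turn": [0,0,0],"jaw": 0},{"slide": [0,0.005,0],"turn": [0,0,0],"jaw": 0},{"slide": [0,0.005,0],"turn": [0,0,0],"jaw": 0},{"slide": [0,0.005,0],"turn": [0,0,0],"jaw": 0},{"slide": [0,0.005,0],"turn": [0,0,0],"jaw": 0},{"slide": [0,0.005,0],"turn": [0,0,0],"jaw": 0}])

```text
clock: 11.35
position: [0.6033, 0.0148, 0.1127]
tool_rot: [[-0.009, 1.0, -0.005], [1.0, 0.009, 0.0], [0.0, -0.005, -1.0]]
force: [-17.3, 0.2, 15.0]
finger_gap: 0.0153
finger_force: 61.7
```

```bash
python3 - <<'E'
from h import *
np.set_printoptions(precision=4,suppress=True)
o=readout.get_obs();i=viewer.get_image("top");w=viewer.get_image("wrist");j=viewer.get_image("side")
print(o["clock"],o["position"],o["tool_rot"],o["force"],o["moment"],o["dq"])
a=cv2.resize(i[185:225,235:290],(330,240),interpolation=cv2.INTER_CUBIC);b=cv2.resize(w,(330,240),interpolation=cv2.INTER_AREA)
s=cv2.resize(j[150:350,220:440],(470,480),interpolation=cv2.INTER_CUBIC)
cv2.imwrite("pics/m3.png",np.hstack([np.vstack([a,b]),s])[:,:,::-1])
E
```

```text
11.35 [0.6033 0.0148 0.1127] [[-0.0094  0.9999 -0.0051]
 [ 1.      0.0094  0.    ]
 [ 0.0001 -0.0051 -1.    ]] [-17.3361   0.1809  14.9518] [-0.0558  2.3447 -0.2384] [ 0.0011 -0.001  -0.0003  0.002  -0.002  -0.001 ]
```

View pics/m3.png

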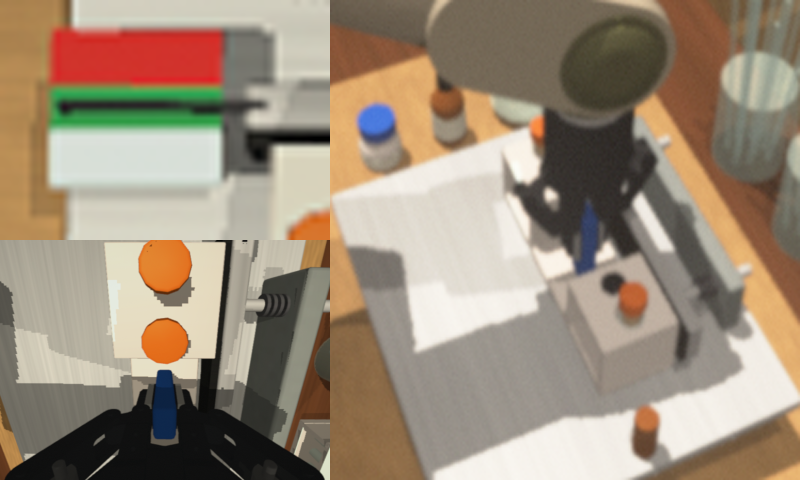

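The pointer (crop y≈106) is mid-green, with the green spanning 86 to 128. The rack is flat, square and against the bar, the bystanders haven't moved, and the push is steady.

```bash
python3 -c "
from cell import ctrl
print(ctrl.sign_off())"
```

```text
the job is handed in; nothing more can be done
None
```

The job is handed in: all three stoppers are pressed home, the rack is flat and square against the bar, and the arm is still holding it there with the pointer mid-green.

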